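# Open the issue hatch: top half of a split locker door

### The arm

A 6-joint arm with a two-finger parallel gripper is mounted at the origin on the work surface; the furniture and walls round the work are solid. World frame = base frame: x ahead of the robot, y to its left, z up, the work surface at z = 0. Lengths are in m, angles in rad, forces in N, time in s.
With the tool pointing down it reaches from about 0.375 to 0.925 m from the base axis. Payload 5.7 kg.
Tool frame: the origin (TCP) lies midway between the tips of the shut fingers; the grasp point (between the pads) lies 19 mm behind it; z points along the fingers, y is the line along which they close (so a half turn about z gives the same grasp; the last joint's range is limited). The gripper opens to 85 mm and grips with 20 to 120 N. Pads are 22 mm wide; open, the fingers measure 114 mm over their backs; the gripper's body (76 mm by 85 mm) begins 54 mm behind the grasp point. The pads swing forward as they close: fully open they stand 13 mm farther back than shut.
Start: joints at [-1.356, 0.359, 1.51, -0, 1.272, -0.115], TCP at [0.194, -0.568, 0.231] pointing down, gripper open.
Joint ranges: [-2.97, 2.97], [-1.01, 2.36], [0.21, 2.38], [-0.96, 4.11], [0.2, 2.71], [-2.98, 2.98]. Speed limits (rad/s): [2.39, 2.39, 3.14, 3.14, 3.14, 3.14].

### API

Orientations are given as a unit quaternion [x, y, z, w].
In Python, from plant import status, vision, close_job gives the robot as it stands.
- The arm moves only by the tool carry_out, never from a script. Its arguments are lists of equal length, an entry for each row: "travel": the shift along the tool's x, y, z each as a share of 100 mm, from -1 to 1, a list of three; "twist": the turn about the tool's z as a share of 360 degrees, from -1 to 1; "claw": the closure, from -1 (fully open) to 1 (shut). In form: {"travel": [[dx, dy, dz], ...], "twist": [twist, ...], "claw": [claw, ...]}. A call has 1 to 5 rows; each row is the pose to reach, as a shift and turn from the pose commanded when the call began, along the tool's axes at that moment, turning the shorter way round; what a row does not reach only later rows make up. A row lasts 1/10 s, in which the tool goes at most 50 mm and 8.59 degrees, less where a joint would pass 70% of its speed; a pose out of reach is approached as far as the arm can. A call with a number of a shift or a turn outside -1 to 1 is refused whole. A call with a gripper value outside its range is refused whole. The fingers move at their own pace and stop on an object; "newtons" is the grip in N (left out, the last holds). Time passes only in rows, so rows that repeat a pose let the fingers close. It gives the time, the measured TCP pose, the force, the opening and the grip force at its end, in the units of the state.
- status.state(): the state, without advancing time (a new reading comes with each control period).
- vision.snapshot(name): name is "side" or "top" or "wrist"; returns (picture, depth): 420x560x3 uint8, red, green, blue; 420x560 float32, m along the optical axis (not along the pixel's ray), 0 where there is no reading.
- vision.get_calibration(name): a dict with "camera_matrix" (3x3 intrinsics, pixels), "rvec" (rotation vector, rad) and "tvec" (3), from world to camera coordinates, as OpenCV has them. Camera axes: x right, y down, z forward; pixel columns grow to the right and rows downward; lengths in m; the calibration is good to about 2 mm. The wrist camera is an equidistant fisheye: a pixel r from the principal point sees the ray r / f radians off the axis. A picture is of the moment at which its call begins: read the wrist's pose just before it. get_calibration takes no time and is no camera call; for the wrist camera it gives the pose at the moment of the call.
- close_job(): hands the job in; it is judged then, once.
The state is a dict: "time": time; "q": joint angles; "dq": joint speeds; "effort": joint torques, N m; "ee_pos": TCP position; "orientation": TCP orientation; "ft_force": force on the tool from outside, world axes, zero at the start; "moment": the same for the moment, N m; "opening": opening from 0.0 (shut) to 1.0 (fully open); "grasp_force": force on a finger pad.
Only numpy, scipy, OpenCV 4.12 (cv2) and the standard library are available. Lean on these libraries where they do the work, as an engineer would, in place of code of your own. Each camera call takes 0.05 s, during which the arm holds its last target. There are 200 camera calls.

### The job

Open up the small parts locker for issuing: draw back the bolt of the top half of its split door and swing that top half all the way open to its stop, leaving the bottom half shut and bolted. The top bolt's T-shaped end is caught in its staple and comes out only while the top half is pressed a few millimetres inward against its rubber seal, no less and no more, so keep a light pull on the bolt and ease the door inward until you feel the bolt give; do not wrench it. Leave the parts standing around on the table where they are.

Things in the scene. Friction and masses are not known exactly. Their poses are not given: they have to be found in the camera images.
- locker: grey steel parts locker fixed on the table, 150 deep x 210 wide x 280 mm high; origin at the centre of its underside, +x to its back, +y to the left seen from the robot, z up. Its front (75 mm from the origin, -x side) is a split door: two leaves, both hinged on the left (+y) jamb, opening towards the robot. The roof's front edge is flush with the shut leaves.
- top_leaf_hinge (a point): point on the top leaf's vertical hinge axis, at half the leaf's height (215 mm over the table), in its outer face; axes turn with the leaf, when shut they are the locker's: -y along the leaf to its free edge, +x into the locker. The leaf is 12 mm thick (x 0 to 12 mm), reaches from y = -2 to -152 mm, and from 159 to 271 mm over the table.
- top_leaf (a joint): angle, rad: 0 shut, opens to a stop at 1.85. Pressed inward it goes below 0 (to -0.09 at most) against a rubber seal; holding it in at the knob takes 3 to 4 N at first, rising to about 10 N at -0.07. Bolted, it has up to 0.04 of outward play. Stiff hinge (0.06 N m): stays where left once off the seal.
- top_bolt_knob (a point): centre of the grip of the top bolt's knob: round steel bar, 14 mm diameter, 33 mm long, standing straight out (-x) from the leaf; this point is 46 mm before the leaf's face, 112 to 115 mm from the hinge axis, 249 mm over the table. Behind it a collar of 24 mm diameter (front 29 mm from the face), at its end a rim of 19 mm. Axes as the top leaf's.
- top_bolt (a joint): how far the top bolt is drawn back, m: 0 to 0.003 when shot, end stop 0.030; slides along the leaf to the hinge (leaf's +y), 1 N of friction, stays where left. The staple holds it until 0.023. Its T-shaped end stops it after 1 to 4 mm, unless the leaf is pressed in to the right depth: a band 2.5 mm (0.015 rad) wide that begins somewhere between -0.018 and -0.056 rad, hidden, new each time.
- top_keeper: fitting of the top bolt on the right jamb, with a dark steel staple 32 mm high, 29 to 35 mm proud of the jamb (set in or out by its fitter, which shifts the right depth). Its outer bar catches the bolt's 9 mm outer nib if the leaf is pressed too little, its inner bar the 4 mm inner lug if too much. Origin on the hinge axis at the bolt's height; the staple is 162 mm to its right.
- lower_leaf (a joint): angle of the bottom leaf (21 to 156 mm over the table), rad: 0 shut; it is to stay shut
- lower_bolt (a joint): how far the bottom leaf's bolt is drawn back, m: 0 to 0.003 when shot; the same knob as the top one, 134 mm over the table; it is to stay shot
- by_filter_bowl: bystander: white filter bowl with black cap, 59 mm diameter, 114 mm high; origin at the centre of its underside
- by_part_carton_k: bystander: small brown carton, 64 x 78 x 44 mm high; origin at the centre of its underside
- by_pump_body: bystander: small grey pump, 66 x 92 x 96 mm high; origin at the centre of its underside

How it is judged:
By the outcome, as a careful person would: the job done as asked, in the order asked, and still so for the second after the job is handed in, with the robot touching nothing.
It also fails if it takes over 58 s, if anything falls off the work surface, if the arm or the gripper's body presses on something with over 40 N, if the wrist force passes 120 N, or if a joint passes its speed limit or range.

## Working session

There is one attempt and no reset: what is moved stays moved. The work goes in short steps, Python scripts to look and compute and a tool call to move; the robot and the scene stay as the last step left them, time stands still between calls to the robot, and variables do not carry over. Pictures are saved under pics/ and viewed, at most 10 in all, crops included, and the job is handed in when it is done.

Besides the shell and the picture viewer there is one more tool, called after "Emit:" by a JSON object that holds its "op" and its "data". carry_out: Moves the arm, as the interface text tells. Shift numbers are shares of 100 mm and turn numbers shares of 360 degrees, none past 1 either way. Its arguments: {"type":"object","properties":{"travel":{"type":"array","items":{"type":"array","items":{"type":"number"}}},"twist":{"type":"array","items":{"type":"number"}},"claw":{"type":"array","items":{"type":"number"}},"newtons":{"type":"number"}},"required":["travel","twist","claw"]}

```bash
mkdir -p pics; ls
python3 - <<'E'
from plant import status, vision
import cv2,numpy as np
s=status.state(); print({k:np.round(v,3).tolist() for k,v in s.items()})
ims=[]
for n in("side","top"):
    p,d=vision.snapshot(n); np.savez(f"pics/{n}.npz",p=p,d=d); cv2.imwrite(f"pics/{n}0.png",p[:,:,::-1]); c=vision.get_calibration(n); print(n,{k:np.round(v,4).tolist() for k,v in c.items()})
E
```

```text
pics
{'time': 0.0, 'q': [-1.356, 0.359, 1.511, 0.0, 1.272, -0.115], 'dq': [0.001, 0.001, 0.0, -0.0, 0.0, 0.001], 'effort': [-0.0, -52.762, -27.861, -0.0, 0.013, 0.0], 'ee_pos': [0.194, -0.567, 0.23], 'orientation': [0.986, 0.164, -0.0, -0.001], 'ft_force': [0.296, -0.689, 0.843], 'moment': [0.012, 0.034, 0.008], 'grasp_force': 0.0, 'opening': 1.0}
side {'camera_matrix': [[378.8877, 0.0, 278.0461], [0.0, 378.8877, 219.9781], [0.0, 0.0, 1.0]], 'rvec': [0.4896, -2.3711, 1.647], 'tvec': [0.5009, 0.214, 0.8953]}
top {'camera_matrix': [[517.72, 0.0, 276.1435], [0.0, 517.72, 210.1645], [0.0, 0.0, 1.0]], 'rvec': [2.2207, -2.1703, 0.0721], 'tvec': [-0.0298, 0.5446, 1.6176]}
```

View pics/side0.png

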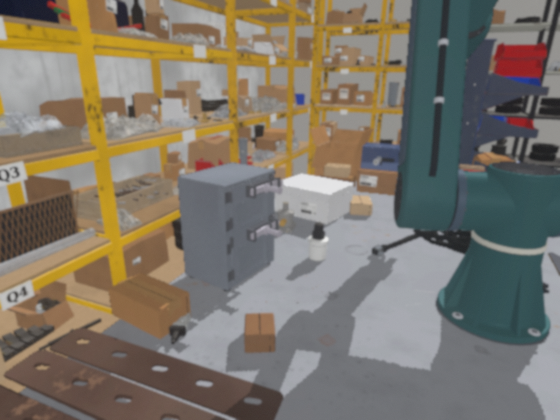

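View pics/top0.png

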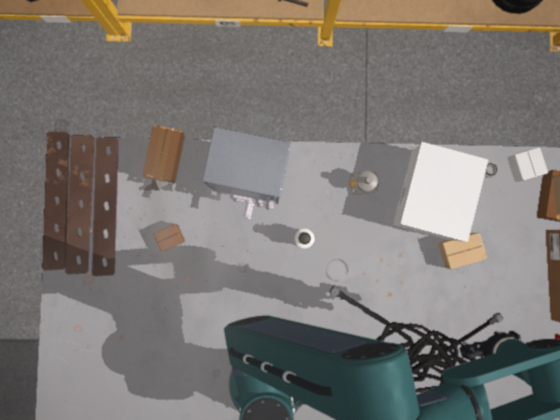

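```bash
cat > h.py <<'E'
import numpy as np,cv2
from plant import status,vision
def cloud(d,c):
    K=c["camera_matrix"];K=np.array(K);R=cv2.Rodrigues(np.array(c["rvec"],float))[0];t=np.array(c["tvec"],float).ravel()
    v,u=np.mgrid[:d.shape[0],:d.shape[1]]
    P=np.stack([(u-K[0,2])/K[0,0]*d,(v-K[1,2])/K[1,1]*d,d],-1)
    return (P-t)@R
E
python3 - <<'E'
from h import *
z=np.load("pics/top.npz");W=cloud(z["d"],vision.get_calibration("top"));ok=z["d"]>0
m=(ok&(abs(W[...,2]-.28)<.015)).astype(np.uint8);m[:, :180]=0;m[:,310:]=0
n,l,st,c=cv2.connectedComponentsWithStats(m);i=1+st[1:,4].argmax()
pts=W[l==i];print(st[i],"z",np.median(pts[:,2]))
r=cv2.minAreaRect((pts[:,:2]*1000).astype(np.float32));print(r);print(cv2.boxPoints(r).round(1))
g=ok&(W[...,2]>.12);g[:190]=0;g[235:]=0;g[:,:215]=0;g[:,290:]=0
for v,u in np.argwhere(g)[::6]:print(u,v,(W[v,u]*1000).round().astype(int),end=";")
z2=np.load("pics/side.npz");W2=cloud(z2["d"],vision.get_calibration("side"))
p=z2["p"][150:290,170:310];cv2.imwrite("pics/sc.png",cv2.resize(p,None,fx=4,fy=4,interpolation=3)[:,:,::-1])
p=z["p"][120:225,195:300];cv2.imwrite("pics/tc.png",cv2.resize(p,None,fx=5,fy=5,interpolation=3)[:,:,::-1])
print()
for n,W_,b in(("side",W2,(170,310,180,290)),):
    q=W_[180:290,225:310].reshape(-1,3)
    np.save("pics/q.npy",q)
E
```

```text
[ 203  127   88   76 4487] z 0.2798021335911731
((648.9108276367188, 68.2088394165039), (210.19944763183594, 168.5662841796875), 79.54499053955078)
[[547.  -19.9]
 [712.7 -50.4]
 [750.9 156.3]
 [585.1 186.9]]
215 190 [594 165 128];228 190 [592 124 154];234 190 [582  99 264];240 190 [583  83 263];246 190 [581  66 281];252 190 [582  50 282];258 190 [582  34 278];264 190 [583  18 278];270 190 [583   2 282];276 190 [583 -14 282];228 191 [592 127 127];234 191 [580  99 263];240 191 [580  82 268];246 191 [580  66 265];252 191 [579  50 282];258 191 [579  34 281];264 191 [580  18 279];270 191 [580   2 282];276 191 [580 -14 285];232 192 [576 103 268];238 192 [577  88 265];244 192 [578  72 260];250 192 [578  56 263];256 192 [577  39 275];262 192 [577  23 280];268 192 [578   7 276];274 192 [578  -9 280];280 192 [579 -25 277];236 193 [574  93 264];242 193 [575  77 263];248 193 [575  61 266];254 193 [576  45 263];260 193 [574  28 279];266 193 [575  12 282];272 193 [575  -3 277];278 193 [575 -19 281];233 194 [572 101 262];239 194 [572  85 262];245 194 [572  69 266];251 194 [573  53 261];257 194 [57
[... 1445 characters left out ...]
203 [550  20 258];269 203 [550   4 259];247 204 [546  63 256];253 204 [554  51 144];259 204 [554  34 150];265 204 [548  15 243];271 204 [548  -1 254];249 205 [544  58 254];255 205 [552  46 135];262 205 [551  25 149];268 205 [544   7 262];246 206 [541  66 254];252 206 [549  54 136];263 206 [549  22 136];269 206 [542   4 260];247 207 [538  63 255];266 207 [538  12 265];272 207 [539  -4 255];250 208 [536  55 247];270 208 [536   1 258];247 209 [533  63 252];268 209 [542   8 126];250 210 [530  55 247];248 211 [527  60 254];246 212 [524  65 253];245 213 [522  68 256];251 213 [528  57 137];249 214 [520  57 248];246 215 [516  65 256];244 216 [514  71 249];250 216 [519  60 136];247 218 [513  68 142];
```

View pics/sc.png

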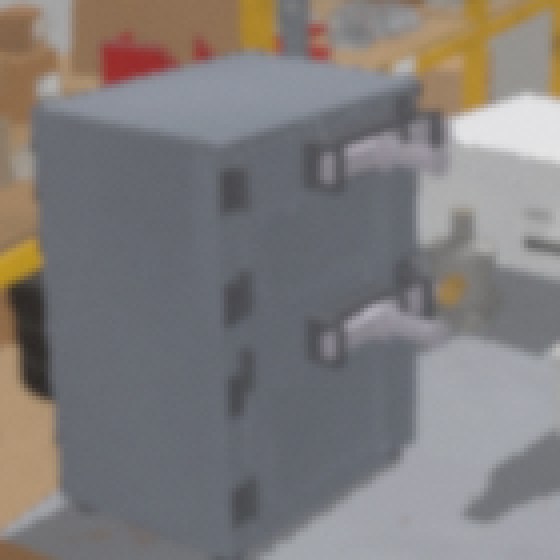

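View pics/tc.png

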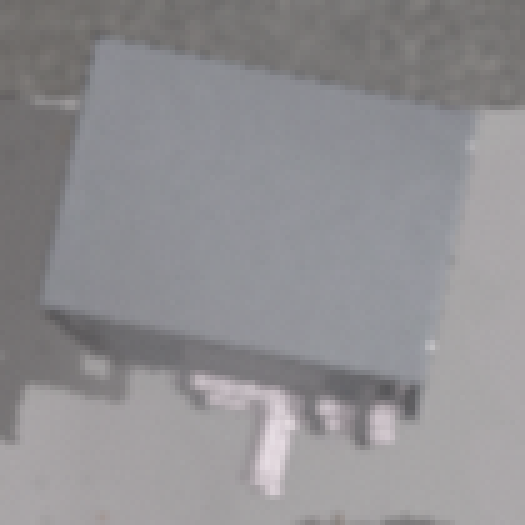

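The side crop shows the locker with its two bolts, and the top knob's bar ends at about (446,155). In the top crop the knob bar runs from (280,400) to (270,490). The locker yaw is about -10.5° and the knob is near (0.527, 0.062). I'll move above it, turning the tool so the later swing stays inside the wrist joint's range.

Emit:
{"op": "carry_out", "data": {"travel": [[0.4,-0.37,-1],[0.87,-0.81,-1],[0.87,-0.81,-1],[0.87,-0.81,-1]], "twist": [0,0,0,0], "claw": [-1,-1,-1,-1]}}

```text
time: 0.5
ee_pos: [0.2523, -0.4603, 0.3341]
orientation: [0.986, 0.165, 0.001, 0.001]
ft_force: [0.4, 0.6, 0.3]
opening: 1.001
grasp_force: 0.0
```

Emit:
{"op": "carry_out", "data": {"travel": [[0.87,-0.81,0],[0.87,-0.81,0],[0.87,-0.81,0]], "twist": [0,0,0], "claw": [-1,-1,-1]}}

```text
time: 0.8
ee_pos: [0.3071, -0.3545, 0.3306]
orientation: [0.986, 0.165, 0.0, -0.001]
ft_force: [-0.2, -1.4, 0.5]
opening: 1.001
grasp_force: 0.0
```

Emit:
{"op": "carry_out", "data": {"travel": [[0.87,-0.81,0],[0.87,-0.81,0],[0.87,-0.81,0]], "twist": [0,0,0], "claw": [-1,-1,-1]}}

```text
time: 1.1
ee_pos: [0.3632, -0.2499, 0.3306]
orientation: [0.986, 0.165, -0.0, -0.001]
ft_force: [0.1, -0.5, -0.1]
opening: 0.996
grasp_force: 0.0
```

Emit:
{"op": "carry_out", "data": {"travel": [[0.87,-0.81,0],[0.87,-0.81,0],[0.87,-0.81,0]], "twist": [0,0,0], "claw": [-1,-1,-1]}}

```text
time: 1.4
ee_pos: [0.4195, -0.1453, 0.3307]
orientation: [0.986, 0.165, 0.0, -0.001]
ft_force: [0.3, -0.3, 0.6]
opening: 0.998
grasp_force: 0.0
```

Emit:
{"op": "carry_out", "data": {"travel": [[0.87,-0.81,0],[0.87,-0.81,0],[0.87,-0.81,0]], "twist": [0,0,0], "claw": [-1,-1,-1]}}

```text
time: 1.7
ee_pos: [0.476, -0.0405, 0.3306]
orientation: [0.986, 0.165, 0.0, -0.001]
ft_force: [0.3, -1.7, -0.5]
opening: 1.0
grasp_force: 0.0
```

Emit:
{"op": "carry_out", "data": {"travel": [[0,0,0],[0,0,0],[0,0,0],[0,0,0],[0,0,0]], "twist": [-0.1046,-0.1046,-0.1046,-0.1046,-0.1046], "claw": [-1,-1,-1,-1,-1]}}

```text
time: 2.2
ee_pos: [0.4746, -0.0439, 0.3305]
orientation: [0.879, 0.476, -0.001, -0.0]
ft_force: [0.6, -0.2, -0.6]
opening: 1.0
grasp_force: 0.0
```

Emit:
{"op": "carry_out", "data": {"travel": [[0,0,0],[0,0,0],[0,0,0],[0,0,0],[0,0,0]], "twist": [-0.1046,-0.1046,-0.1046,-0.1046,-0.1046], "claw": [-1,-1,-1,-1,-1]}}

```text
time: 2.7
ee_pos: [0.4746, -0.044, 0.3305]
orientation: [0.679, 0.734, -0.0, -0.0]
ft_force: [0.0, 0.8, -0.2]
opening: 0.999
grasp_force: 0.0
```

Emit:
{"op": "carry_out", "data": {"travel": [[0,0,0],[0,0,0],[0,0,0],[0,0,0],[0,0,0]], "twist": [-0.1046,-0.1046,-0.1046,-0.1046,-0.1046], "claw": [-1,-1,-1,-1,-1]}}

```text
time: 3.2
ee_pos: [0.4745, -0.044, 0.3305]
orientation: [0.406, 0.914, -0.0, -0.001]
ft_force: [-0.4, 0.2, -0.8]
opening: 1.002
grasp_force: 0.0
```

Emit:
{"op": "carry_out", "data": {"travel": [[0,0,0],[0,0,0],[0,0,0],[0,0,0],[0,0,0]], "twist": [-0.1046,-0.1046,-0.1046,-0.1046,-0.1046], "claw": [-1,-1,-1,-1,-1]}}

```text
time: 3.7
ee_pos: [0.4745, -0.044, 0.3305]
orientation: [0.089, 0.996, -0.0, -0.001]
ft_force: [0.4, 0.2, -0.4]
opening: 1.002
grasp_force: 0.0
```

Run:
```python
from h import *
c=vision.get_calibration("wrist");p,d=vision.snapshot("wrist");np.savez("pics/w1.npz",p=p,d=d,K=c["camera_matrix"],r=c["rvec"],t=c["tvec"])
cv2.imwrite("pics/w1.png",p[:,:,::-1])
R=cv2.Rodrigues(np.array(c["rvec"],float))[0];t=np.array(c["tvec"],float).ravel();K=np.array(c["camera_matrix"]);print(K.round(1).tolist(),(-R.T@t).round(4),R[2].round(3),status.state()["q"])
```

```text
[[325.2, 0.0, 286.2], [0.0, 325.2, 205.1], [0.0, 0.0, 1.0]] [ 0.4018 -0.0299  0.4725] [ 0.287 -0.052 -0.956] [-2.37250082e-01  9.56055778e-02  1.61521911e+00 -2.65300708e-04
  1.43204450e+00 -1.63055241e+00]
```

View pics/w1.png

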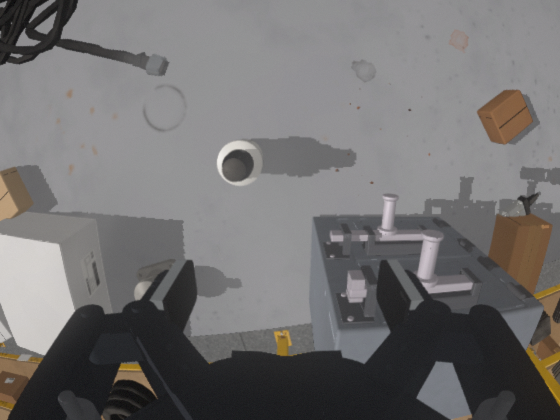

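```bash
cat >> h.py <<'E'
def wray(px,c,z):
    K=np.array(c["camera_matrix"]);R=cv2.Rodrigues(np.array(c["rvec"],float))[0];t=np.array(c["tvec"],float).ravel()
    a=(np.array(px,float)-K[:2,2])/K[0,0];r=np.hypot(*a);v=R.T@np.r_[np.sin(r)*a/r,np.cos(r)];o=-R.T@t
    return o+v*(z-o[2])/v[2]
E
python3 - <<'E'
from h import *
z=np.load("pics/w1.npz");c=dict(camera_matrix=z["K"],rvec=z["r"],tvec=z["t"])
p=z["p"].astype(int)
# bright bar edges per row
for v in range(228,300,6):
    row=p[v,405:455].sum(1); u=np.where(row>480)[0]+405
    print(v,u.min() if len(u) else None,u.max() if len(u) else None)
for px in((431,238),(430,250),(429,265),(428,278)): print(px,(wray(px,c,.249)*1000).round(1))
cv2.imwrite("pics/w1c.png",cv2.resize(z["p"][215:345,310:510],None,fx=4,fy=4,interpolation=3)[:,:,::-1])
E
```

```text
228 None None
234 None None
240 424 436
246 423 435
252 422 433
258 421 432
264 420 431
270 419 429
276 419 428
282 None None
288 426 454
294 None None
(431, 238) [516.5  66.8 249. ]
(430, 250) [527.1  65.9 249. ]
(429, 265) [541.  65. 249.]
(428, 278) [553.6  64.3 249. ]
```

View pics/w1c.png

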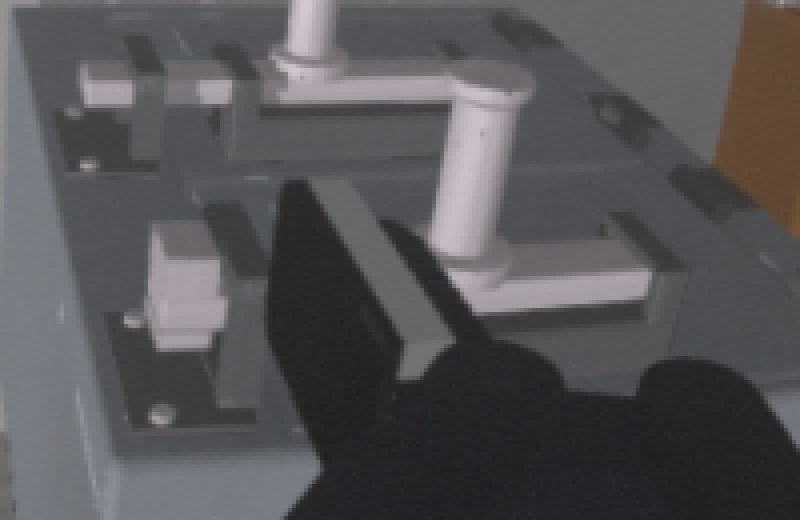

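Run:
```python
from h import *
z=np.load("pics/w1.npz");c=dict(camera_matrix=z["K"],rvec=z["r"],tvec=z["t"])
for px in((432,236),(430,240),(427.5,252),(425.5,264),(424,276),(423.5,280)): print(px,(wray(px,c,.249)*1000).round(1))
print(status.state()["ee_pos"])
```

```text
(432, 236) [515.   67.7 249. ]
(430, 240) [518.1  65.9 249. ]
(427.5, 252) [528.5  63.6 249. ]
(425.5, 264) [539.3  61.8 249. ]
(424, 276) [550.6  60.5 249. ]
(423.5, 280) [554.5  60.1 249. ]
[ 0.47451725 -0.04395529  0.33048973]
```

The knob's bar axis passes through about (428,252) and (424,276) in the wrist view. That puts its grip centre near (0.534, 0.063, 0.249).

Emit:
{"op": "carry_out", "data": {"travel": [[-0.4,0.58,0],[-0.4,0.58,0],[-0.4,0.58,0]], "twist": [0,0,0], "claw": [0,0,0]}}

```text
time: 4.05
ee_pos: [0.5262, 0.0074, 0.3304]
orientation: [0.091, 0.996, 0.0, -0.0]
ft_force: [0.1, -0.6, -0.8]
opening: 0.518
grasp_force: 0.0
```

Emit:
{"op": "carry_out", "data": {"travel": [[0,0.575,0],[0,0.575,0],[0,0.575,0],[0,0.575,0.2]], "twist": [0,0,0,0], "claw": [0,0,0,0]}}

```text
time: 4.45
ee_pos: [0.5363, 0.0617, 0.3132]
orientation: [0.091, 0.996, -0.0, 0.002]
ft_force: [0.6, -0.1, 0.4]
opening: 0.497
grasp_force: 0.0
```

Run:
```python
from h import *
c=vision.get_calibration("wrist");p,d=vision.snapshot("wrist")
cv2.imwrite("pics/w2.png",cv2.resize(p[180:400,150:430],None,fx=2.7,fy=2.7,interpolation=3)[:,:,::-1]);print(status.state()["ee_pos"],status.state()["opening"])
```

```text
[0.53356263 0.0614264  0.30852376] 0.4995649768109313
```

View pics/w2.png

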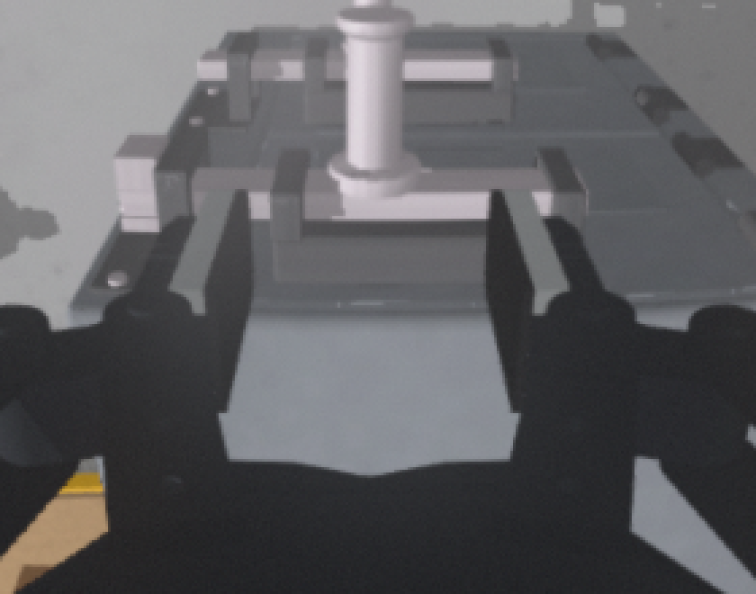

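Run:
```python
from h import *
c=vision.get_calibration("wrist")
for px in((288.9,187),(288.9,220.7),(288.9,241)): print(px,(wray(px,c,.249)*1000).round(1))
s=status.state();print(s["ee_pos"],s["ft_force"])
```

```text
(288.9, 187) [509.7  68.3 249. ]
(288.9, 220.7) [532.1  64.2 249. ]
(288.9, 241) [546.4  61.6 249. ]
[0.53356263 0.0614264  0.30852376] [-2.75687786 -0.49821151 -3.33181936]
```

Emit:
{"op": "carry_out", "data": {"travel": [[0.02,0.02,0.4],[0.02,0.02,0.8],[0.02,0.02,0.8]], "twist": [0,0,0], "claw": [0,0,0]}}

```text
time: 4.8
ee_pos: [0.5287, 0.0637, 0.2267]
orientation: [0.092, 0.996, -0.001, -0.005]
ft_force: [-0.6, -0.3, 0.2]
opening: 0.497
grasp_force: 0.0
```

Emit:
{"op": "carry_out", "data": {"travel": [[0,0,0],[0,0,0],[0,0,0],[0,0,0],[0,0,0]], "twist": [0,0,0,0,0], "claw": [0.5,1,1,1,1], "newtons": 30}}

```text
time: 5.3
ee_pos: [0.535, 0.0648, 0.2335]
orientation: [0.091, 0.996, -0.0, 0.002]
ft_force: [-1.3, -1.5, 6.8]
opening: 0.147
grasp_force: 30.5
```

Emit:
{"op": "carry_out", "data": {"travel": [[0,0,0],[0,0,0]], "twist": [0,0], "claw": [1,1]}}

```text
time: 5.5
ee_pos: [0.5349, 0.0647, 0.2334]
orientation: [0.091, 0.996, -0.0, 0.002]
ft_force: [-0.1, -1.5, 7.3]
opening: 0.151
grasp_force: 30.5
```

Emit:
{"op": "carry_out", "data": {"travel": [[0,0,-0.04],[0,0.01,-0.04],[0,0.02,-0.04],[0,0.03,-0.04],[0,0.03,-0.04]], "twist": [0,0,0,0,0], "claw": [1,1,1,1,1]}}

```text
time: 6.0
ee_pos: [0.5323, 0.0658, 0.234]
orientation: [0.091, 0.996, -0.002, -0.002]
ft_force: [-0.5, -9.8, -13.5]
opening: 0.145
grasp_force: 31.6
```

Emit:
{"op": "carry_out", "data": {"travel": [[0,0.01,0],[0,0.02,0],[0,0.02,0],[0,0.02,0]], "twist": [0,0,0,0], "claw": [1,1,1,1]}}

```text
time: 6.4
ee_pos: [0.5323, 0.066, 0.2339]
orientation: [0.091, 0.996, -0.004, -0.002]
ft_force: [-3.0, -15.8, -12.3]
opening: 0.151
grasp_force: 31.9
```

Emit:
{"op": "carry_out", "data": {"travel": [[0,-0.015,0.025],[-0.005,-0.015,0.025],[-0.01,-0.015,0.025],[-0.015,-0.015,0.025],[-0.02,-0.015,0.025]], "twist": [0,0,0,0,0], "claw": [1,1,1,1,1]}}

```text
time: 6.9
ee_pos: [0.5326, 0.0658, 0.2334]
orientation: [0.091, 0.996, -0.002, -0.003]
ft_force: [-11.3, -9.1, 6.8]
opening: 0.149
grasp_force: 33.4
```

Emit:
{"op": "carry_out", "data": {"travel": [[-0.005,0,-0.009],[-0.01,0,-0.009],[-0.01,0,-0.009],[-0.01,0,-0.009]], "twist": [0,0,0,0], "claw": [1,1,1,1]}}

```text
time: 7.3
ee_pos: [0.5326, 0.0657, 0.2335]
orientation: [0.091, 0.996, -0.002, -0.004]
ft_force: [-11.3, -9.1, 2.5]
opening: 0.148
grasp_force: 33.0
```

Emit:
{"op": "carry_out", "data": {"travel": [[-0.005,0,0],[-0.01,0,0],[-0.01,0,0],[-0.01,0,0]], "twist": [0,0,0,0], "claw": [1,1,1,1]}}

```text
time: 7.7
ee_pos: [0.5329, 0.0656, 0.2335]
orientation: [0.091, 0.996, -0.003, -0.005]
ft_force: [-12.3, -10.1, 4.1]
opening: 0.146
grasp_force: 32.9
```

Run:
```python
from h import *
s=status.state();print({k:np.round(v,4).tolist() for k,v in s.items()})
from scipy.spatial.transform import Rotation as Ro
print(Ro.from_quat(s["orientation"]).as_matrix().round(4))
```

```text
{'time': 7.7, 'q': [-0.0033, 0.2719, 1.6351, -0.0044, 1.2446, -1.3899], 'dq': [0.0001, -0.0001, -0.0001, -0.0003, -0.0002, 0.0005], 'effort': [4.4711, -44.2871, -33.5696, 3.0758, -4.5096, -0.3026], 'ee_pos': [0.5329, 0.0656, 0.2335], 'orientation': [0.0912, 0.9958, -0.0025, -0.0048], 'ft_force': [-12.3384, -10.0933, 4.0926], 'moment': [-1.5359, 1.9582, -0.324], 'grasp_force': 32.8674, 'opening': 0.1455}
[[-0.9833  0.1817 -0.0099]
 [ 0.1817  0.9833 -0.0041]
 [ 0.009  -0.0059 -0.9999]]
```

Emit:
{"op": "carry_out", "data": {"travel": [[-0.01,0,0],[-0.015,0,0],[-0.015,0,0],[-0.015,0,0]], "twist": [0,0,0,0], "claw": [1,1,1,1]}}

```text
time: 8.1
ee_pos: [0.5338, 0.0653, 0.2335]
orientation: [0.091, 0.996, -0.003, -0.005]
ft_force: [-14.6, -9.9, 4.2]
opening: 0.15
grasp_force: 32.5
```

Emit:
{"op": "carry_out", "data": {"travel": [[-0.005,-0.005,0.005],[-0.01,-0.005,0.005],[-0.015,-0.005,0.005],[-0.015,-0.005,0.005]], "twist": [0,0,0,0], "claw": [1,1,1,1]}}

```text
time: 8.5
ee_pos: [0.535, 0.0649, 0.2334]
orientation: [0.091, 0.996, -0.002, -0.005]
ft_force: [-16.1, -8.1, 9.3]
opening: 0.148
grasp_force: 32.6
```

Emit:
{"op": "carry_out", "data": {"travel": [[-0.005,0,0],[-0.01,0,0],[-0.01,0,0],[-0.01,0,0]], "twist": [0,0,0,0], "claw": [1,1,1,1]}}

```text
time: 8.9
ee_pos: [0.5351, 0.0649, 0.2334]
orientation: [0.091, 0.996, -0.002, -0.006]
ft_force: [-18.8, -8.2, 10.3]
opening: 0.148
grasp_force: 32.7
```

Run:
```python
from h import *
p,d=vision.snapshot("wrist")
np.save("pics/w3.npy",p)
cv2.imwrite("pics/w3.png",cv2.resize(p[180:345,150:400],None,fx=3.2,fy=3.2,interpolation=3)[:,:,::-1])
```

```text
(no output)
```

View pics/w3.png

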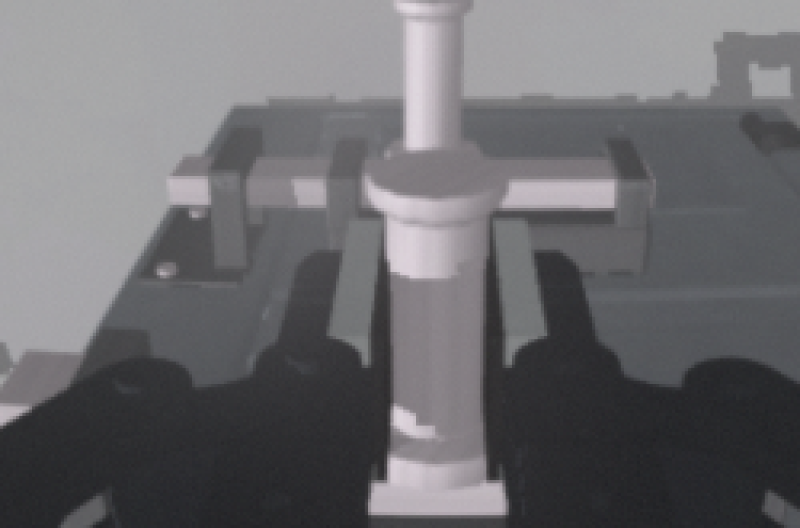

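Run:
```python
from h import *
c=vision.get_calibration("wrist");e=np.array(status.state()["ee_pos"])
def f(n,px,z):
    P=wray((150+px[0]/3.2,180+px[1]/3.2),c,z);D=(P-e)*1000
    print(n,(P*1000).round(1),"leaf x",(D@[.983,-.1817,0]).round(1),"y",(D@[.1817,.983,0]).round(1))
f("rim front top",(432,152+38),.2585);f("rimfrontcentre",(432,172),.249)
f("collar top front",(435,462),.261);f("collar bottom row",(435,487),.261);f("bolt plate end",(435,512),.255)
f("padfrontL top",(360,360),.252);f("padfront tip",(375,222),.2335)
f("lower rim ctr",(435,5),.134)
```

```text
rim front top [511.5  69.7 258.5] leaf x -24.1 y 0.5
rimfrontcentre [512.9  69.4 249. ] leaf x -22.7 y 0.4
collar top front [550.4  62.9 261. ] leaf x 15.4 y 0.9
collar bottom row [554.8  62.1 261. ] leaf x 19.9 y 0.9
bolt plate end [564.4  60.3 255. ] leaf x 29.6 y 0.8
padfrontL top [537.7  54.6 252. ] leaf x 4.4 y -9.6
padfront tip [525.3  58.2 233.5] leaf x -8.5 y -8.3
lower rim ctr [515.3  68.5 134. ] leaf x -20.1 y -0.0
```

Emit:
{"op": "carry_out", "data": {"travel": [[0.03,-0.01,0],[0.05,-0.02,0],[0.06,-0.02,0],[0.06,-0.02,0],[0.06,-0.02,0]], "twist": [0,0,0,0,0], "claw": [1,1,0.4,0.4,0.4]}}

```text
time: 9.45
ee_pos: [0.5365, 0.066, 0.234]
orientation: [0.091, 0.996, 0.0, 0.001]
ft_force: [0.2, 1.0, 0.3]
opening: 0.297
grasp_force: 0.0
```

Emit:
{"op": "carry_out", "data": {"travel": [[0,0,0],[0,0,0]], "twist": [0,0], "claw": [0.4,0.4]}}

```text
time: 9.65
ee_pos: [0.5359, 0.0658, 0.2334]
orientation: [0.091, 0.996, 0.0, 0.0]
ft_force: [0.3, -0.8, 0.5]
opening: 0.3
grasp_force: 0.0
```

Emit:
{"op": "carry_out", "data": {"travel": [[0.055,0.0,-0.08],[0.055,0.0,-0.08],[0.055,0,-0.08],[0.055,0,-0.08],[0.055,0,-0.08]], "twist": [0,0,0,0,0], "claw": [0.4,0.4,1,1,1], "newtons": 60}}

```text
time: 10.15
ee_pos: [0.5301, 0.0657, 0.242]
orientation: [0.091, 0.996, -0.001, 0.0]
ft_force: [-2.8, -2.9, 5.8]
opening: 0.13
grasp_force: 58.5
```

Emit:
{"op": "carry_out", "data": {"travel": [[0,0,0],[0,0,0]], "twist": [0,0], "claw": [1,1]}}

```text
time: 10.35
ee_pos: [0.5301, 0.0657, 0.2419]
orientation: [0.091, 0.996, -0.001, 0.0]
ft_force: [-2.3, -3.0, 5.7]
opening: 0.135
grasp_force: 58.5
```

Emit:
{"op": "carry_out", "data": {"travel": [[-0.01,0,0],[-0.02,0,0],[-0.03,0,0],[-0.03,0,0]], "twist": [0,0,0,0], "claw": [1,1,1,1]}}

```text
time: 10.75
ee_pos: [0.5306, 0.0655, 0.2418]
orientation: [0.091, 0.996, -0.001, -0.002]
ft_force: [-9.4, -2.4, 10.2]
opening: 0.137
grasp_force: 59.3
```

Emit:
{"op": "carry_out", "data": {"travel": [[-0.01,0,0.0],[-0.02,0,0],[-0.03,0,0],[-0.03,0,0]], "twist": [0,0,0,0], "claw": [1,1,1,1]}}

```text
time: 11.15
ee_pos: [0.5319, 0.0651, 0.2417]
orientation: [0.091, 0.996, -0.001, -0.004]
ft_force: [-13.3, -1.7, 15.5]
opening: 0.135
grasp_force: 59.9
```

Emit:
{"op": "carry_out", "data": {"travel": [[-0.01,0,0.0],[-0.02,0,0],[-0.02,0,0]], "twist": [0,0,0], "claw": [1,1,1]}}

```text
time: 11.45
ee_pos: [0.5332, 0.065, 0.2417]
orientation: [0.091, 0.996, -0.001, -0.004]
ft_force: [-13.6, 0.5, 16.7]
opening: 0.133
grasp_force: 60.5
```

Emit:
{"op": "carry_out", "data": {"travel": [[0,0.005,-0.02],[0,0.01,-0.02],[0,0.02,-0.02],[0,0.03,-0.02],[0,0.03,-0.02]], "twist": [0,0,0,0,0], "claw": [1,1,1,1,1]}}

```text
time: 11.95
ee_pos: [0.5338, 0.0682, 0.242]
orientation: [0.091, 0.996, -0.001, -0.005]
ft_force: [-10.3, -1.1, 3.9]
opening: 0.138
grasp_force: 60.0
```

Emit:
{"op": "carry_out", "data": {"travel": [[-0.005,0,0],[-0.01,0,0],[-0.01,0,0]], "twist": [0,0,0], "claw": [1,1,1]}}

```text
time: 12.25
ee_pos: [0.534, 0.0684, 0.242]
orientation: [0.091, 0.996, -0.0, -0.006]
ft_force: [-12.8, 0.9, 6.0]
opening: 0.134
grasp_force: 60.2
```

Emit:
{"op": "carry_out", "data": {"travel": [[0,0.01,0],[0,0.02,0],[0,0.03,0],[0,0.03,0],[0,0.03,0]], "twist": [0,0,0,0,0], "claw": [1,1,1,1,1]}}

```text
time: 12.75
ee_pos: [0.5344, 0.0714, 0.242]
orientation: [0.091, 0.996, -0.0, -0.006]
ft_force: [-12.5, 1.9, 5.8]
opening: 0.135
grasp_force: 60.2
```

Emit:
{"op": "carry_out", "data": {"travel": [[0,0.04,0],[0,0.08,0],[0,0.12,0],[0,0.15,0],[0,0.15,0]], "twist": [0,0,0,0,0], "claw": [1,1,1,1,1]}}

```text
time: 13.25
ee_pos: [0.5368, 0.0867, 0.242]
orientation: [0.09, 0.996, -0.0, -0.006]
ft_force: [-13.7, 2.6, 6.5]
opening: 0.132
grasp_force: 60.3
```

Emit:
{"op": "carry_out", "data": {"travel": [[0,0.01,0],[0,0.03,0],[0,0.05,0],[0,0.05,0]], "twist": [0,0,0,0], "claw": [1,1,1,1]}}

```text
time: 13.65
ee_pos: [0.5368, 0.0898, 0.2419]
orientation: [0.091, 0.996, -0.002, -0.007]
ft_force: [-16.9, -2.7, 8.5]
opening: 0.136
grasp_force: 60.1
```

Emit:
{"op": "carry_out", "data": {"travel": [[0.01,0.01,0],[0.02,0.02,0],[0.03,0.02,0],[0.03,0.02,0]], "twist": [0,0,0,0], "claw": [1,1,1,1]}}

```text
time: 14.05
ee_pos: [0.5354, 0.0909, 0.242]
orientation: [0.091, 0.996, -0.003, -0.006]
ft_force: [-13.9, -8.2, 5.7]
opening: 0.135
grasp_force: 59.3
```

Emit:
{"op": "carry_out", "data": {"travel": [[0.03,-0.01,0],[0.06,-0.01,0],[0.1,0.02,0],[0.15,0.05,0],[0.2,0.09,0]], "twist": [0,0,0.004,0.012,0.02], "claw": [1,1,1,1,1]}}

```text
time: 14.55
ee_pos: [0.5231, 0.1033, 0.2423]
orientation: [0.155, 0.988, -0.002, 0.0]
ft_force: [2.5, -9.2, -7.6]
opening: 0.134
grasp_force: 60.9
```

Emit:
{"op": "carry_out", "data": {"travel": [[0.088,0.04,0],[0.169,0.103,0],[0.243,0.177,0],[0.309,0.258,0],[0.366,0.346,0]], "twist": [0.0167,0.0333,0.05,0.0667,0.0833], "claw": [1,1,1,1,1]}}

```text
time: 15.05
ee_pos: [0.5007, 0.1484, 0.2424]
orientation: [0.407, 0.914, -0.0, 0.002]
ft_force: [8.2, -7.9, -11.5]
opening: 0.135
grasp_force: 60.1
```

Emit:
{"op": "carry_out", "data": {"travel": [[0.088,0.057,0],[0.169,0.123,0],[0.243,0.197,0],[0.309,0.278,0],[0.366,0.366,0]], "twist": [0.0167,0.0333,0.05,0.0667,0.0833], "claw": [1,1,1,1,1]}}

```text
time: 15.55
ee_pos: [0.5017, 0.1994, 0.2423]
orientation: [0.629, 0.777, -0.002, 0.001]
ft_force: [2.7, -9.7, -5.8]
opening: 0.13
grasp_force: 60.9
```

Emit:
{"op": "carry_out", "data": {"travel": [[0.088,0.057,0],[0.169,0.123,0],[0.243,0.197,0],[0.243,0.197,0]], "twist": [0.0167,0.0333,0.05,0.05], "claw": [1,1,1,1]}}

```text
time: 15.95
ee_pos: [0.5152, 0.2281, 0.2422]
orientation: [0.742, 0.67, -0.002, 0.001]
ft_force: [0.1, -8.8, -1.9]
opening: 0.131
grasp_force: 61.4
```

Emit:
{"op": "carry_out", "data": {"travel": [[0.088,0.057,0],[0.169,0.123,0],[0.243,0.197,0],[0.243,0.197,0]], "twist": [0.0167,0.0333,0.05,0.05], "claw": [1,1,1,1]}}

```text
time: 16.35
ee_pos: [0.5369, 0.2507, 0.2422]
orientation: [0.838, 0.546, -0.002, 0.0]
ft_force: [-1.6, -6.1, -1.9]
opening: 0.132
grasp_force: 60.6
```

Emit:
{"op": "carry_out", "data": {"travel": [[0.044,0.027,0],[0.059,0.037,0],[0.059,0.037,0]], "twist": [0.0083,0.011,0.011], "claw": [1,1,1]}}

```text
time: 16.65
ee_pos: [0.5394, 0.251, 0.242]
orientation: [0.855, 0.519, -0.006, 0.002]
ft_force: [-7.5, -15.4, 3.3]
opening: 0.137
grasp_force: 59.8
```

Emit:
{"op": "carry_out", "data": {"travel": [[0,0,0],[0,0,0],[0,0,0],[0,0,0]], "twist": [0,0,0,0], "claw": [0.3,0.3,0.3,0.3]}}

```text
time: 17.05
ee_pos: [0.5434, 0.2561, 0.2436]
orientation: [0.855, 0.518, 0.001, -0.0]
ft_force: [-0.1, 0.2, -0.0]
opening: 0.35
grasp_force: 0.0
```

Emit:
{"op": "carry_out", "data": {"travel": [[0,0,-0.2],[0,0,-0.6],[0,0,-1],[0,0,-1]], "twist": [0,0,0,0], "claw": [0.3,0.3,0.3,0.3]}}

```text
time: 17.45
ee_pos: [0.5463, 0.257, 0.3499]
orientation: [0.855, 0.518, 0.006, 0.001]
ft_force: [0.2, -0.5, -0.6]
opening: 0.35
grasp_force: 0.0
```

Emit:
{"op": "carry_out", "data": {"travel": [[0.5,0,-0.5],[0.9,0,-0.8],[0.9,0,-1],[0.9,0,-1]], "twist": [0,0,0,0], "claw": [0.3,0.3,0.3,0.3]}}

```text
time: 17.85
ee_pos: [0.587, 0.3383, 0.4476]
orientation: [0.855, 0.519, 0.005, 0.0]
ft_force: [0.6, 0.5, -0.6]
opening: 0.348
grasp_force: 0.0
```

Run:
```python
from h import *
p,d=vision.snapshot("side");q,d2=vision.snapshot("top")
a=cv2.resize(p[130:300,150:320],(480,480),interpolation=3);b=cv2.resize(q[110:230,190:310],(480,480),interpolation=3)
cv2.imwrite("pics/fin.png",cv2.resize(np.hstack([a,b]),(800,400))[:,:,::-1])
W=cloud(d2,vision.get_calibration("top"));g=(d2>0)&(abs(W[...,2]-.271)<.012)
m=g&(W[...,0]<.6)&(W[...,0]>.4)&(W[...,1]>.1)&(W[...,1]<.26)
P=W[m][:,:2]*1000;print(len(P),P.min(0),P.max(0))
if len(P)>10: print(cv2.minAreaRect(P.astype(np.float32)),cv2.fitLine(P.astype(np.float32),2,0,.01,.01).ravel())
print(status.state()["ee_pos"],status.state()["ft_force"])
```

```text
541 [458.85397805 100.30750009] [599.93489084 256.37251364]
((550.3031616210938, 193.19871520996094), (83.8543701171875, 197.54953002929688), 47.34663009643555) [  0.78213227  -0.62311244 530.5531     193.81645   ]
[0.58502862 0.335868   0.44323014] [-0.28293072  0.65820581 -0.72722473]
```

View pics/fin.png

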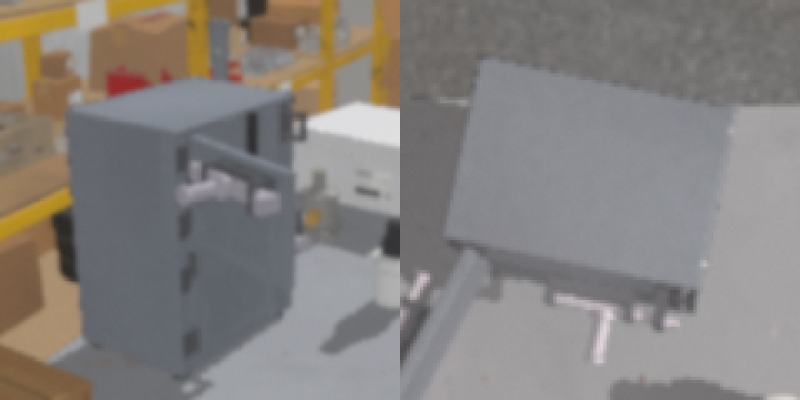

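Run:
```python
from h import *
q,d2=vision.snapshot("top");W=cloud(d2,vision.get_calibration("top"))*1000
X,Y,Z=W[...,0],W[...,1],W[...,2]
m=(d2>0)&(Z>263)&(Z<279)&(X<585)&(X>430)&(Y>150)&(Y<270)
# leaf top edge: around line from hinge (600,167) dir 153.5deg
dx,dy=X-600,Y-167;u=np.array([np.cos(np.radians(153.5)),np.sin(np.radians(153.5))])
al=dx*u[0]+dy*u[1];no=-dx*u[1]+dy*u[0]
m&=(abs(no)<25)&(al>20)&(al<175)
P=np.c_[X[m],Y[m]].astype(np.float32);v=cv2.fitLine(P,2,0,.01,.01).ravel();print(len(P),v,np.degrees(np.arctan2(-v[1],-v[0]))%180,"along max",al[m].max())
print(np.c_[al[m],no[m],Z[m]][::12].round(1).tolist())
k=(d2>0)&(Z>225)&(Z<262)&(abs(no)>12)&(abs(no)<80)&(al>30)&(al<170)&(X<590)
b=k&(q.min(2)>150)
print(np.c_[al[b],no[b],Z[b]][::2].round().astype(int).tolist())
```

```text
339 [ 8.7134296e-01 -4.9067447e-01  5.1722394e+02  2.0243820e+02] 150.61508 along max 151.10226808277667
[[20.5, 3.5, 267.7], [26.4, 10.3, 271.7], [31.1, 12.4, 269.1], [35.8, 15.0, 269.5], [64.0, -22.1, 264.4], [51.5, 8.2, 269.3], [64.9, -6.7, 263.1], [62.2, 5.7, 273.9], [62.1, 11.2, 271.1], [63.2, 15.0, 272.0], [79.2, -5.0, 263.4], [75.2, 9.7, 273.9], [75.1, 15.2, 271.4], [83.4, 11.1, 274.0], [99.5, -9.2, 263.3], [96.9, 1.7, 264.6], [95.2, 11.5, 274.0], [107.7, -1.7, 263.8], [106.1, 7.6, 269.7], [106.0, 13.5, 269.7], [120.8, -3.6, 264.7], [126.9, -9.3, 264.9], [128.0, -5.8, 264.4], [126.7, 2.4, 263.1], [126.2, 9.5, 270.4], [134.5, 5.2, 271.7], [139.2, 7.4, 270.1], [145.0, 7.8, 271.7], [148.6, 12.3, 269.1]]
[[38, -20, 255], [40, -18, 255], [37, -14, 253], [42, -17, 257], [46, -17, 260], [50, -19, 257], [47, -14, 257], [51, -15, 262], [54, -16, 258], [82, -64, 250], [57, -15, 259], [84, -62, 254], [88, -62, 259], [85, -59, 252], [91, -64, 256], [89, -59, 258], [86, -54, 256], [84, -51, 250], [92, -59, 259], [90, -55, 257], [88, -52, 251], [85, -47, 251], [71, -20, 255], [96, -62, 252], [94, -56, 259], [91, -51, 259], [89, -47, 257], [86, -42, 255], [84, -39, 249], [100, -64, 248], [94, -51, 254], [91, -45, 258], [89, -41, 254], [86, -38, 249], [84, -32, 252], [95, -47, 254], [92, -43, 251], [90, -37, 259], [87, -33, 252], [82, -23, 255], [80, -18, 255], [93, -38, 257], [91, -33, 258], [87, -27, 252], [84, -21, 258], [91, -28, 256], [87, -20, 260], [90, -21, 258], [94, -23, 257], [98, -24, 256], [95, -19, 254], [99, -20, 258], [105, -20, 256], [123, -19, 257], [141, -19, 256], [147, -25, 253], [144, -20, 256], [142, -15, 260], [150, -26, 256], [148, -21, 256], [145, -16, 258], [153, -25, 255], [150, -20, 253], [148, -15, 254], [154, -21, 256], [151, -16, 257], [155, -17, 255]]
```

The leaf stands at its stop: in the right panel it runs from (470,260) to (405,385), about 106°. The lower half is still shut and bolted. The bolt measures only about 24 mm drawn, so I'll regrip the knob and draw it to its end stop.

Emit:
{"op": "carry_out", "data": {"travel": [[-0.5,0,0.3],[-0.96,0,0.7],[-0.96,0,1],[-0.96,0,1]], "twist": [0,0,0,0], "claw": [0.3,0.3,0.3,0.3]}}

```text
time: 18.4
ee_pos: [0.5325, 0.2458, 0.3349]
orientation: [0.856, 0.517, -0.009, -0.002]
ft_force: [-0.5, 0.1, -0.4]
opening: 0.352
grasp_force: 0.0
```

Emit:
{"op": "carry_out", "data": {"travel": [[0,0,0.4],[0,0,0.8],[0,0,1],[0,0,1]], "twist": [0,0,0,0], "claw": [0.3,0.3,0.3,0.3]}}

```text
time: 18.8
ee_pos: [0.5394, 0.2504, 0.2412]
orientation: [0.855, 0.518, -0.002, -0.001]
ft_force: [-0.2, -0.3, 0.6]
opening: 0.347
grasp_force: 0.0
```

Emit:
{"op": "carry_out", "data": {"travel": [[0,0,0],[0,0,0],[0,0,0]], "twist": [0,0,0], "claw": [1,1,1], "newtons": 30}}

```text
time: 19.1
ee_pos: [0.5418, 0.251, 0.2451]
orientation: [0.855, 0.518, 0.002, 0.0]
ft_force: [1.4, 1.3, -0.7]
opening: 0.145
grasp_force: 31.8
```

Emit:
{"op": "carry_out", "data": {"travel": [[0,0.01,0],[0,0.03,0],[0,0.04,0],[0,0.04,0]], "twist": [0,0,0,0], "claw": [1,1,1,1]}}

```text
time: 19.5
ee_pos: [0.5453, 0.2491, 0.2449]
orientation: [0.855, 0.518, 0.002, 0.0]
ft_force: [1.8, 4.2, 7.0]
opening: 0.148
grasp_force: 32.5
```

Emit:
{"op": "carry_out", "data": {"travel": [[0.01,0.01,0],[0.02,0.02,0],[0.03,0.04,0],[0.03,0.04,0]], "twist": [0,0,0,0], "claw": [1,1,1,1]}}

```text
time: 19.9
ee_pos: [0.5458, 0.2491, 0.2447]
orientation: [0.855, 0.518, -0.002, -0.001]
ft_force: [-10.8, 1.5, 14.9]
opening: 0.15
grasp_force: 33.2
```

Emit:
{"op": "carry_out", "data": {"travel": [[0.01,-0.03,0],[0.03,-0.03,0],[0.04,-0.03,0],[0.04,-0.03,0]], "twist": [0,0,0,0], "claw": [1,1,1,1]}}

```text
time: 20.3
ee_pos: [0.5458, 0.2494, 0.2446]
orientation: [0.855, 0.518, -0.004, 0.003]
ft_force: [-8.1, -12.9, 15.2]
opening: 0.143
grasp_force: 33.3
```

Emit:
{"op": "carry_out", "data": {"travel": [[0,0,0],[0,0,0],[0,0,0],[0,0,0]], "twist": [0,0,0,0], "claw": [0.3,0.3,0.3,0.3]}}

```text
time: 20.7
ee_pos: [0.5478, 0.2541, 0.2429]
orientation: [0.855, 0.518, -0.0, -0.0]
ft_force: [-1.1, -0.7, -0.5]
opening: 0.352
grasp_force: 0.0
```

Emit:
{"op": "carry_out", "data": {"travel": [[0,0,-0.2],[0,0,-0.6],[0,0,-1],[0,0,-1]], "twist": [0,0,0,0], "claw": [0.3,0.3,0.3,0.3]}}

```text
time: 21.1
ee_pos: [0.551, 0.2553, 0.3494]
orientation: [0.855, 0.518, 0.005, 0.001]
ft_force: [0.3, 0.8, 0.3]
opening: 0.35
grasp_force: 0.0
```

Emit:
{"op": "carry_out", "data": {"travel": [[0.4,0,-0.5],[0.6,0,-0.8],[0.9,0,-1],[0.9,0,-1]], "twist": [0,0,0,0], "claw": [0.3,0.3,0.3,0.3]}}

```text
time: 21.5
ee_pos: [0.5918, 0.3373, 0.4456]
orientation: [0.855, 0.519, 0.003, -0.0]
ft_force: [0.2, -0.5, -0.6]
opening: 0.348
grasp_force: 0.0
```

Run:
```python
from h import *
q,d2=vision.snapshot("top");W=cloud(d2,vision.get_calibration("top"))*1000
X,Y,Z=W[...,0],W[...,1],W[...,2]
dx,dy=X-600,Y-167;u=np.array([np.cos(np.radians(153.5)),np.sin(np.radians(153.5))])
al=dx*u[0]+dy*u[1];no=-dx*u[1]+dy*u[0]
k=(d2>0)&(Z>225)&(Z<262)&(no<-30)&(no>-62)&(al>30)&(al<170)&(X<590)&(q.min(2)>150)
print(k.sum(),np.median(al[k]))
P=np.c_[al[k],no[k]].astype(np.float32);print(cv2.fitLine(P,2,0,.01,.01).ravel())
m=(d2>0)&(Z>267)&(Z<277)&(al>20)&(al<149)&(abs(no)<22);print(m.sum(),np.polyfit(al[m],no[m],1))
```

```text
49 82.87180124787592
[ 1.5303329e-02 -9.9988288e-01  8.3061333e+01 -4.7477634e+01]
219 [-7.20633084e-03  9.11635580e+00]
```

```bash
python3 -c "
from plant import close_job
print(close_job())"
```

```text
the job is handed in; nothing more can be done
None
```

The top bolt is drawn to its end stop and the top half stands open at its stop. The last picture showed the bottom half shut and bolted. The arm never came down near the parts on the table. The job is handed in, but no verdict came back.

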